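# Click a battery pack into its charging dock

### The job

Put the stirrer's blue battery pack on charge: lay it on the dock's open apron with its brass nose towards the bay, then slide it in against the spring contact so that its edge pushes the orange catch aside and the catch clicks shut behind it. How far in the catch and end wall sit differs by up to 30 mm each time, so push gently and feel for the end rather than ramming it; leave the pack latched and do not disturb the amber bottle, the beaker or the red box.

Things in the scene. Friction and masses are not known exactly. Their poses are not given: they have to be found in the camera images.
- pack: Blue battery pack, a plain block 100 long x 60 wide x 40 mm high, 0.25 to 0.5 kg, lying flat and loose on the bench. Origin: centre of its underside; +x along its length towards the nose (end with the brass contact and a brass bar on top), z up. The other end, the tail, has an orange band.
- pack_nose (a point): Centre of the pack's brass contact on its nose end: 50 mm ahead (+x) of the pack's origin and 18 mm above its underside.
- dock: White and blue charging dock fixed to the bench. Origin: on its centre line at bench level; +x is the way the pack slides in, y across, z up. Grey deck 6 mm thick, x -205 to +130, y +-70 mm. End wall (blue block, top 46 mm high), spring contact and catch form one insert, clamped up to 15 mm nearer or farther along x; that setting is not reported: feel for it. Call it s, -15 to +15 mm, in the entries below.
- catch (a joint): Orange spring catch in the dock's +y rail, 9 to 39 mm above the bench: travel in m out of the bay (dock +y), 0 at rest, when it reaches 7 mm into the bay and leaves 56 mm beside it. Slanted face to the mouth (dock x s-76 to s-60), square face inwards at s-50.5: it clicks to 0 when the tail passes. A pack stopped short can stay pinched by it, not clicked. Spring 1.6 N plus 0.2 N per mm.
- contact (a joint): Spring contact at the bay's far end, brass disc 24 mm across, centre 24 mm above the bench: travel in m towards the end wall, 0 at rest (face at dock x s+38 mm), 0.012 with a latched pack (its origin at dock x s, y 0, z 6 mm), 0.0155 when the nose meets the end wall, where the push rises steeply. Spring 1.2 N plus 0.3 N per mm. Sliding home takes up to about 15 N.
- bottle: Bystander: closed amber bottle with blue cap, diameter 68, 140 mm high, loose. Origin: centre of its underside.
- beaker: Bystander: empty glass beaker, diameter 72, 95 mm high, loose. Origin: centre of its underside.
- tipbox: Bystander: closed red box 100 x 75 x 55 mm, loose. Origin: centre of its underside.
- dock_mouth (a point): Middle of the bay's mouth on the deck, dock x -115, y 0, z 6 mm. From here to the end wall white rails 36 mm high stand 63.5 mm apart, so fingers cannot stay beside the pack: let go and push its tail. From x -115 back to -140 mm the rails flare out to 87 mm apart; from -140 to -205 the deck is an open flat apron without rails.
Things that resemble listed ones, but are neither listed nor needed, are in the scene too. Of the things that look like the pack, the largest one is meant.

How it is judged:
On the way, in this order (a step that is already met when the one before it is completed fails the run):
1. the pack lies flat on the dock, nose in the mouth of the bay, not yet at the catch (x of pack in the frame of dock between -0.21 and -0.095 m and y of pack in the frame of dock between -0.02 and 0.02 m and z of pack in the frame of dock below 0.011 m and x of pack_nose in the frame of dock above -0.165 m), for 0.1 s.
2. the sliding pack holds the catch aside (value of joint catch above 0.003 m and z of pack in the frame of dock below 0.011 m and x of pack_nose in the frame of dock above -0.097 m), for 0.1 s.
At the end, for the whole second after the job is handed in: The pack lies flat in the bay, nose inwards, its origin between -18 and +21 mm along and within 5 mm across of the dock's origin, the spring contact pressed in by 8 to 16.5 mm, the catch back at rest (within 1.5 mm) behind the tail, the pack at rest (x of pack in the frame of dock between -0.018 and 0.021 m and y of pack in the frame of dock between -0.005 and 0.005 m and z of pack in the frame of dock between 0.003 and 0.009 m and angle between pack's own z axis and vertical below 0.06 rad and x of pack_nose in the frame of dock above 0.029 m and value of joint catch below 0.0015 m and value of joint contact between 0.008 and 0.0165 m and linear speed of pack below 0.01 m/s); the robot touches nothing.
It fails at once if inside the bay, the pack is pushed with more than 35 N (contact force between the fingers and pack above 35 N and x of pack in the frame of dock above -0.06 m and y of pack in the frame of dock between -0.02 and 0.02 m and z of pack in the frame of dock below 0.011 m).
It fails at once if the bottle is moved by more than 30 mm (distance of bottle from where it was at the start of the episode above 0.03 m).
It fails at once if the beaker is moved by more than 30 mm (distance of beaker from where it was at the start of the episode above 0.03 m).
It fails at once if the red box is moved by more than 30 mm (distance of tipbox from where it was at the start of the episode above 0.03 m).
It also fails if it takes over 58 s, if anything falls off the work surface, if the arm or the gripper's body presses on something with over 40 N, if the wrist force passes 120 N, or if a joint passes its speed limit or range.

### The arm

A 7-joint arm with a two-finger parallel gripper is mounted at the origin on the work surface. World frame = base frame: x ahead of the robot, y to its left, z up, the work surface at z = 0. Lengths are in m, angles in rad, forces in N, time in s.
With the tool pointing down it reaches from about 0.4 to 0.85 m from the base axis. Payload 10.4 kg.
Tool frame: the origin (TCP) lies midway between the tips of the shut fingers; the grasp point (between the pads) lies 19 mm behind it; z points along the fingers, y is the line along which they close (so a half turn about z gives the same grasp; the last joint's range is limited). The gripper opens to 85 mm and grips with 20 to 120 N. Pads are 22 mm wide; open, the fingers measure 114 mm over their backs; the gripper's body (76 mm by 85 mm) begins 54 mm behind the grasp point. The pads swing forward as they close: fully open they stand 13 mm farther back than shut.
Start: joints at [1.189, 0.332, -0.065, 1.46, 0.022, 1.35, -0.088], TCP at [0.219, -0.585, 0.231] pointing down, gripper open.
Joint ranges: [-2.6, 2.6], [-0.5, 2.12], [-1.47, 1.34], [0.16, 2.42], [-1.27, 4.41], [0.06, 2.06], [-2.6, 2.6]. Speed limits (rad/s): [2.22, 2.22, 2.79, 2.79, 3.14, 3.14, 3.14].

### API

Orientations are given as a unit quaternion [x, y, z, w].
In Python, from workcell import get_obs, camera, camera_params, hand_in gives the robot as it stands.
- The arm moves only by the tool carry_out, never from a script. Its argument "commands" is a list that holds one entry, the list of rows, each a list of 6 numbers: the shift along the tool's x, y, z in units of 40 mm (1.0 is 40 mm), then the turn, a rotation vector about the tool's x, y, z in units of 6 degrees (1.0 is 6 degrees). In form: [[[x, y, z, ax, ay, az], ...]]. A call has 1 to 20 rows; each row shifts and turns the commanded pose from where the row before left it, along the tool's axes as they then stand; what a row does not reach is not made up. A row lasts 1/12 s, in which the tool goes at most 41.7 mm and 7.16 degrees, less where a joint would pass 70% of its speed; a pose out of reach is approached as far as the arm can. A call is refused whole if a number of a shift passes 1 or a number of a turn 1, either way. A call with a gripper value outside its range is refused whole. "hand" is the closure, from -1 (fully open) to 1 (shut), set as the call begins (left out, the last holds). The fingers move at their own pace and stop on an object; "force" is the grip in N (left out, the last holds). Time passes only in rows, so rows that do not move let the fingers close. It gives the time, the measured TCP pose, the force, the opening and the grip force at its end, in the units of the state.
- get_obs(): the state, without advancing time (a new reading comes with each control period).
- camera(name): name is "scene" or "top"; returns the picture (480x640x3 uint8, red, green, blue); there is no depth.
- camera_params(name): a dict with "mtx" (3x3 intrinsics, pixels), "R" (3x3) and "t" (3): a world point X has camera coordinates R X + t. Camera axes: x right, y down, z forward; pixel columns grow to the right and rows downward; lengths in m; the calibration is good to about 2 mm. A picture is of the moment at which its call begins. camera_params takes no time and is no camera call.
- hand_in(): hands the job in; it is judged then, once.
The state is a dict: "clock": time; "joint_pos": joint angles; "joint_velocities": joint speeds; "tau": joint torques, N m; "position": TCP position; "ee_rot": TCP orientation; "ft_force": force on the tool from outside, world axes, zero at the start; "torque": the same for the moment, N m; "grip_width": opening from 0.0 (shut) to 1.0 (fully open); "grasp_force": force on a finger pad.
Only numpy, scipy, OpenCV 4.12 (cv2) and the standard library are available. Lean on these libraries where they do the work, as an engineer would, in place of code of your own. Each camera call takes 0.05 s, during which the arm holds its last target. There are 200 camera calls.

## Working session

There is one attempt and no reset: what is moved stays moved. The work goes in short steps, Python scripts to look and compute and a tool call to move; the robot and the scene stay as the last step left them, time stands still between calls to the robot, and variables do not carry over. Pictures are saved under pics/ and viewed, at most 10 in all, crops included, and the job is handed in when it is done.

Besides the shell and the picture viewer there is one more tool, called by a JSON object that holds its "op" and its "data". carry_out: Moves the arm, as the interface text tells. Its arguments: {"type":"object","properties":{"commands":{"type":"array"},"hand":{"type":"number"},"force":{"type":"number"}},"required":["commands"]}

```bash
mkdir -p pics; python3 - <<'E'
from workcell import *
import cv2, numpy as np
for n in("scene","top"):
    im=camera(n); cv2.imwrite(f"pics/{n}0.png",im[:,:,::-1]); p=camera_params(n)
    print(n,np.round(p["mtx"],1).tolist(),np.round(p["R"],4).tolist(),np.round(p["t"],4).tolist())
print(get_obs())
E
```

```text
scene [[463.2, 0.0, 316.3], [0.0, 463.2, 242.7], [0.0, 0.0, 1.0]] [[-0.7592, 0.6509, 0.0027], [0.4045, 0.4751, -0.7815], [-0.5099, -0.5922, -0.624]] [0.3821, -0.2121, 1.3796]
top [[468.3, 0.0, 323.9], [0.0, 468.3, 237.8], [0.0, 0.0, 1.0]] [[-0.0073, -0.9999, -0.0101], [-0.9969, 0.008, -0.0784], [0.0784, 0.0095, -0.9969]] [0.0491, 0.5381, 1.1257]
{'clock': 0.1, 'joint_pos': array([ 1.1893963 ,  0.33277925, -0.0647325 ,  1.46085164,  0.02158745,
        1.34988393, -0.08848173]), 'joint_velocities': array([-0.00082599, -0.00092961, -0.00016406, -0.0019426 , -0.00100886,
       -0.00106623, -0.00068279]), 'tau': array([ 2.12912848e-03, -6.26749563e+01,  4.94071841e-02, -3.92429709e+01,
        1.62119907e-02,  6.88395055e-03,  7.53087704e-06]), 'position': array([ 0.21937378, -0.58488418,  0.23061666]), 'ee_rot': array([ 9.83944916e-01,  1.78471356e-01, -1.25440078e-04, -6.00684448e-04]), 'ft_force': array([ 0.20486356, -0.27771107, -1.4699449 ]), 'torque': array([-0.03355972, -0.01368888,  0.052143  ]), 'grasp_force': 0.0, 'grip_width': 0.9979623437465264}
```

View pics/scene0.png

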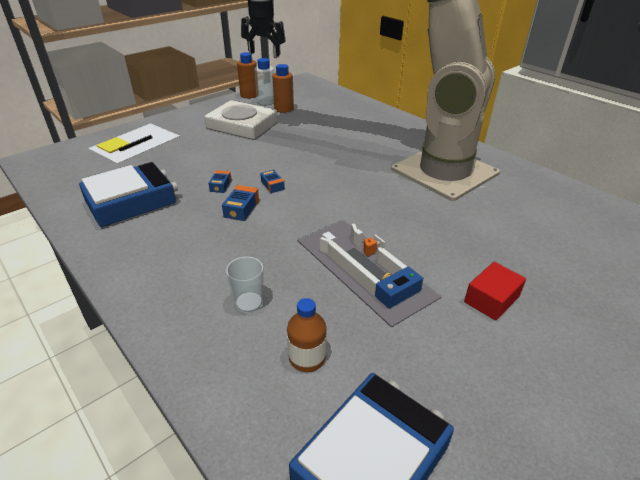

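View pics/top0.png

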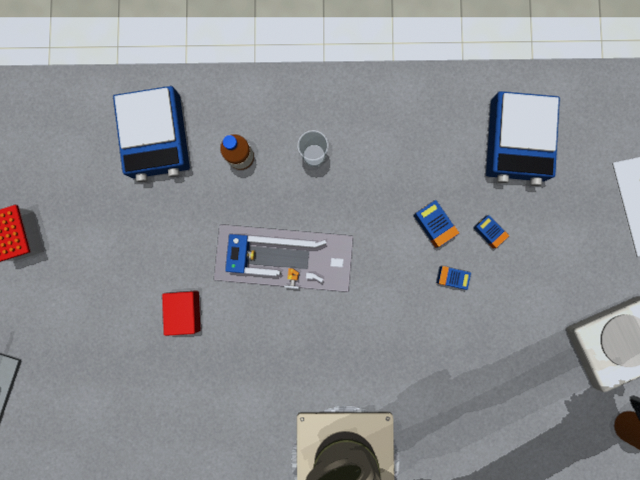

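The scene view shows the dock at about (365,268), the bottle at (307,335), the beaker at (246,285) and the red box at (495,290). The top view shows the dock from (215,225) to (352,291) with its bay pointing left, and the catch at (293,277).

Things that could be the pack, by top-view pixel: A (437,223), B (491,231) and C (455,278). A is the largest, so I choose it. Its yellow brass bar is at (429,211) and its orange tail at (446,239).

```bash
cat > h.py <<'E'
import cv2, numpy as np
from workcell import *
P={n:camera_params(n) for n in("scene","top")}
def ray(n,uv):
    p=P[n];R=np.array(p["R"]);t=np.array(p["t"])
    d=R.T@np.linalg.solve(np.array(p["mtx"]),[uv[0],uv[1],1]); return -R.T@t,d
def onz(n,uv,z):
    c,d=ray(n,uv); return c+d*(z-c[2])/d[2]
def tri(a,b):
    (c1,d1),(c2,d2)=ray("scene",a),ray("top",b)
    s=np.linalg.lstsq(np.c_[d1,-d2],c2-c1,rcond=None)[0]
    x,y=c1+s[0]*d1,c2+s[1]*d2; return (x+y)/2,np.linalg.norm(x-y)
def blobs(im,lo,hi,box,amin=8):
    x0,y0,x1,y1=box; m=np.zeros(im.shape[:2],np.uint8)
    m[y0:y1,x0:x1]=cv2.inRange(cv2.cvtColor(im,cv2.COLOR_RGB2HSV),np.array(lo),np.array(hi))[y0:y1,x0:x1]
    n,l,s,c=cv2.connectedComponentsWithStats(m)
    return [(int(s[i,4]),np.round(c[i],1).tolist(),cv2.minAreaRect(np.argwhere(l==i)[:,::-1].astype(np.float32))) for i in range(1,n) if s[i,4]>=amin]
E
python3 - <<'E'
from h import *
S=cv2.imread("pics/scene0.png")[:,:,::-1].copy();T=cv2.imread("pics/top0.png")[:,:,::-1].copy()
Y=([22,120,120],[35,255,255]);O=([5,150,120],[20,255,255]);B=([100,120,50],[125,255,255])
for nm,c in(("Y",Y),("O",O),("B",B)):
    for b in blobs(T,*c,(400,190,520,300)): print("T",nm,b)
    for b in blobs(S,*c,(200,160,300,225)): print("S",nm,b)
for nm,c in(("B",B),("O",O)):
    for b in blobs(T,*c,(210,220,355,295)): print("Tdock",nm,b)
for b in blobs(T,[0,0,200],[180,40,255],(210,220,355,295)): print("Tdock W",b)
for b in blobs(S,[0,0,170],[180,40,255],(300,215,440,320)): print("Sdock W",b)
for b in blobs(S,*O,(300,215,440,320)): print("Sdock O",b)
a=cv2.resize(T[190:300,400:520],None,fx=4,fy=4,interpolation=2)[:,:,::-1]
b=cv2.resize(T[215:300,205:365],None,fx=4,fy=4,interpolation=2)[:,:,::-1]
cv2.imwrite("pics/c1.png",cv2.copyMakeBorder(a,0,0,0,0,0));cv2.imwrite("pics/c2.png",b)
E
```

```text
T Y (61, [428.6, 210.7], ((428.8460998535156, 210.7692108154297), (3.882901668548584, 15.531606674194336), 56.3099365234375))
T Y (26, [485.3, 222.9], ((485.25006103515625, 223.2500457763672), (2.1213202476501465, 9.899494171142578), 45.0))
T Y (29, [465.2, 279.8], ((465.1823425292969, 279.92938232421875), (2.4947004318237305, 10.412663459777832), 12.528807640075684))
T O (210, [446.1, 235.9], ((445.9999694824219, 236.00001525878906), (8.320502281188965, 24.40680503845215), 56.3099365234375))
T O (105, [500.4, 239.2], ((500.3113098144531, 239.33961486816406), (5.835803508758545, 17.20026397705078), 47.48955535888672))
T O (111, [443.2, 275.3], ((443.2500305175781, 275.25), (6.079599857330322, 17.650453567504883), 11.309932708740234))
S O (34, [222.5, 171.7], ((222.0, 172.0), (2.0, 14.0), 90.0))
S O (41, [275.0, 181.0], ((275.3384704589844, 180.9076690673828), (2.631174087524414, 15.260807991027832), 74.74488067626953))
S O (90, [245.8, 188.3], ((245.9537353515625, 188.30056762695312), (22.048294067382812, 4.105544090270996), 8.746162414550781))
S O (15, [233.7, 203.3], ((233.94595336
[... 2060 characters left out ...]
(48, [356.1, 228.9], ((355.7500305175781, 228.75003051757812), (12.020814895629883, 4.242640495300293), 45.0))
Sdock W (388, [347.5, 255.8], ((351.0755615234375, 256.40863037109375), (73.10755920410156, 10.225870132446289), 39.588134765625))
Sdock W (19, [379.3, 238.0], ((379.1400451660156, 237.98001098632812), (11.400001525878906, 1.399999976158142), 36.869895935058594))
Sdock W (147, [392.0, 257.5], ((391.7576599121094, 257.3115539550781), (33.15279006958008, 4.648406982421875), 37.87498474121094))
Sdock W (8, [389.5, 285.5], ((389.5, 285.5), (1.0, 3.0), 90.0))
Sdock O (79, [369.6, 241.9], ((369.9000244140625, 241.30001831054688), (8.497057914733887, 10.28591251373291), 63.43495178222656))
```

View pics/c1.png

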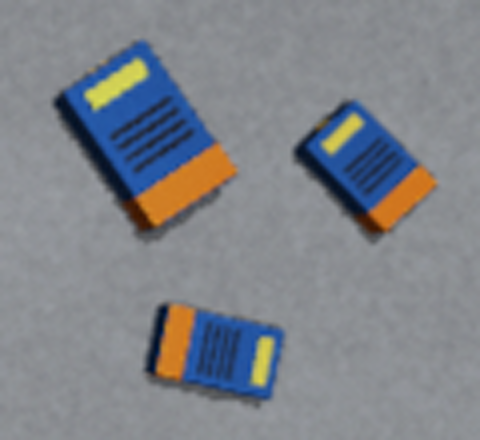

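View pics/c2.png

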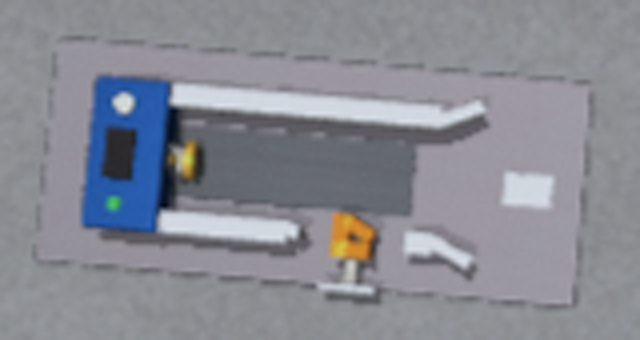

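The close crop confirms A as the pack: it is clearly the largest, with its brass bar at the upper left and its orange tail at the lower right. The dock crop shows the deck corners, the label on the apron at top px (336,262) and the catch at (293,274). The mouth faces right.

```bash
python3 - <<'E'
from h import *
S=cv2.imread("pics/scene0.png")[:,:,::-1].copy();T=cv2.imread("pics/top0.png")[:,:,::-1].copy()
Y=([18,90,90],[35,255,255])
ys=blobs(S,*Y,(215,180,265,220),5); print([b[:2] for b in ys])
print("orange band tri",tri((245.8,188.3),(446.1,235.9)))
for b in ys: print("bar tri",tri(b[1],(428.6,210.7)))
# pack outline (blue+orange+yellow) in top
h=cv2.cvtColor(T,cv2.COLOR_RGB2HSV)
yb=onz("top",(428.6,210.7),.04);ob=onz("top",(446.1,235.9),.04)
a=yb-ob;print("bar,band",yb,ob,"yaw",np.degrees(np.arctan2(a[1],a[0])),np.linalg.norm(a))
cr=np.array([[70,93],[143,42],[236,168],[155,222]])/4+[400,190]-.375
W=np.array([onz("top",c,.04) for c in cr]);print("corners",np.round(W,4).tolist(),"mid",W.mean(0),[np.linalg.norm(W[i]-W[i-1]).round(4) for i in range(4)])
# dock deck
lab=cv2.cvtColor(cv2.GaussianBlur(T,(3,3),0),cv2.COLOR_RGB2LAB)[:,:,1].astype(int);print("a: deck",lab[230,300],lab[240,345],"bench",lab[215,300],lab[300,300])
cr=np.array([[60,38],[592,83],[575,303],[38,260]])/4+[205,215]-.375
D=np.array([onz("top",c,.006) for c in cr]);print("deck",np.round(D,4).tolist(),[np.linalg.norm(D[i]-D[i-1]).round(4) for i in range(4)])
ax=(D[0]+D[3]-D[1]-D[2]);ax/=np.linalg.norm(ax);print("deck mid",D.mean(0),"yaw",np.degrees(np.arctan2(ax[1],ax[0])),"origin",D.mean(0)+.0375*ax)
print("rail top-rail, bot-rail heights tri:",tri((347.5,255.8),(284.2,241.0)),tri((392,257.5),(261.2,271.1)),"catch",tri((369.6,241.9),(293.1,273.8)))
# rails' long-axis lines at z .036
for box in((245,232,310,250),(240,262,282,280)):
    m=np.zeros(T.shape[:2],bool);x0,y0,x1,y1=box;m[y0:y1,x0:x1]=(T[y0:y1,x0:x1].min(2)>195)
    q=np.argwhere(m)[:,::-1].astype(np.float32);w=np.array([onz("top",c,.036)[:2] for c in q]);v=cv2.fitLine(w.astype(np.float32),cv2.DIST_L2,0,.01,.01).ravel()
    print("rail line",v,"angle",np.degrees(np.arctan2(v[1],v[0])))
E
```

```text
[(10, [218.3, 181.3]), (11, [216.4, 188.1]), (39, [234.1, 203.1]), (27, [232.5, 213.4])]
orange band tri (array([ 0.53826149, -0.24800942,  0.04102557]), np.float64(0.0023740007320453573))
bar tri (array([ 0.6100636 , -0.20783485,  0.10491789]), np.float64(0.0437872802368482))
bar tri (array([ 0.61389168, -0.21292316,  0.08462722]), np.float64(0.04630965330597275))
bar tri (array([ 0.59994503, -0.2078894 ,  0.04106706]), np.float64(0.0014539380372048005))
bar tri (array([ 0.60445849, -0.21510309,  0.00754817]), np.float64(0.0015067119506829278))
bar,band [ 0.60067176 -0.20858833  0.04      ] [ 0.53927413 -0.24905085  0.04      ] yaw 33.38584464428214 0.07353151388190873
corners [[0.5956, -0.1808, 0.04], [0.6263, -0.2256, 0.04], [0.5493, -0.2794, 0.04], [0.5172, -0.2299, 0.04]] mid [ 0.57211864 -0.2289271   0.04      ] [np.float64(0.0925), np.float64(0.0543), np.float64(0.0939), np.float64(0.059)]
a: deck 129 131 bench 128 128
deck [[0.576, 0.3049, 0.006], [0.5452, -0.0263, 0.006], [0.4096, -0.0142, 0.006], [0.4383, 0.3171, 0.006]] [np.float64(0.1383), np.float64(0.3326), np.float64(0.1362), np.float64(0.3325)]
deck mid [0.49226856 0.14537932 0.006     ] yaw 84.86234876732875 origin [0.49562664 0.18272866 0.006     ]
rail top-rail, bot-rail heights tri: (array([0.53075562, 0.13798225, 0.05111153]), np.float64(0.004142697441033965)) (array([0.45731442, 0.19616032, 0.04359345]), np.float64(0.0023710896796654895)) catch (array([0.4497545, 0.1208641, 0.0373021]), np.float64(0.003990889282458922))
rail line [0.0949636  0.9954807  0.5310245  0.15320395] angle 84.55077
rail line [0.08261453 0.99658155 0.4575467  0.19543877] angle 85.26113
```

```bash
cat >> h.py <<'E'
from scipy.spatial.transform import Rotation as Ro
DO=np.array([.4956,.1827]);DY=np.radians(84.9)
def dock(x,y): c,s=np.cos(DY),np.sin(DY); return DO+[c*x-s*y,s*x+c*y]
def todock(p): c,s=np.cos(DY),np.sin(DY); d=np.array(p[:2])-DO; return np.array([c*d[0]+s*d[1],-s*d[0]+c*d[1]])
def plan(xy,z,yaw):
    """turn units needed first (tool axes), then total shift units in turned tool axes"""
    o=get_obs();R=Ro.from_quat(o["ee_rot"]);c,s=np.cos(yaw),np.sin(yaw)
    G=Ro.from_matrix(np.array([[c,s,0],[s,-c,0],[0,0,-1.]]))
    d=np.r_[xy,z]-o["position"]
    print("t",round(o["clock"],2),"turn",np.round(np.degrees((R.inv()*G).as_rotvec())/6,2),"shift",np.round(G.inv().apply(d)/.04,3))
E
python3 - <<'E'
from h import *
plan([.572,-.229],.12,np.radians(33.6))
for p,z in(((252.5,254.6),.024),((245.5,254.5),.046),((293.1,273.8),.037)): print(todock(onz("top",p,z)))
E
```

```text
t 0.1 turn [-0.01 -0.   -2.17] shift [12.266 -2.532  2.765]
[0.03689793 0.00028027]
[0.0500031  0.00204955]
[-0.06697419  0.03867752]
```

{"op": "carry_out", "data": {"commands": [[[0,0,0,0,0,-0.72],[0,0,0,0,0,-0.72],[0,0,0,0,0,-0.73],[0.9,-0.18,0.2,0,0,0],[0.9,-0.18,0.2,0,0,0],[0.9,-0.18,0.2,0,0,0],[0.9,-0.18,0.2,0,0,0],[0.9,-0.18,0.2,0,0,0],[0.9,-0.18,0.2,0,0,0],[0.9,-0.18,0.2,0,0,0],[0.9,-0.18,0.2,0,0,0],[0.9,-0.18,0.2,0,0,0],[0.9,-0.18,0.2,0,0,0],[0.9,-0.18,0.2,0,0,0],[0.9,-0.18,0.2,0,0,0],[0.9,-0.18,0.2,0,0,0],[0.57,-0.18,0.2,0,0,0],[0,0,0,0,0,0],[0,0,0,0,0,0]]], "hand": -1, "force": 40}}

```text
clock: 1.68
position: [0.5729, -0.2279, 0.1183]
ee_rot: [0.957, 0.29, -0.001, -0.001]
ft_force: [-0.4, -1.3, 0.4]
grip_width: 0.998
grasp_force: 0.0
```

```bash
python3 - <<'E'
from h import *
plan([.572,-.229],.012,np.radians(33.6)); print(get_obs()["position"])
im=camera("scene"); cv2.imwrite("pics/a.png",cv2.resize(im[100:260,160:320],None,fx=3.5,fy=3.5)[:,:,::-1])
E
```

```text
t 1.68 turn [-0.02  0.01  0.03] shift [-0.034  0.01   2.657]
[ 0.57289689 -0.22791484  0.11829636]
```

View pics/a.png

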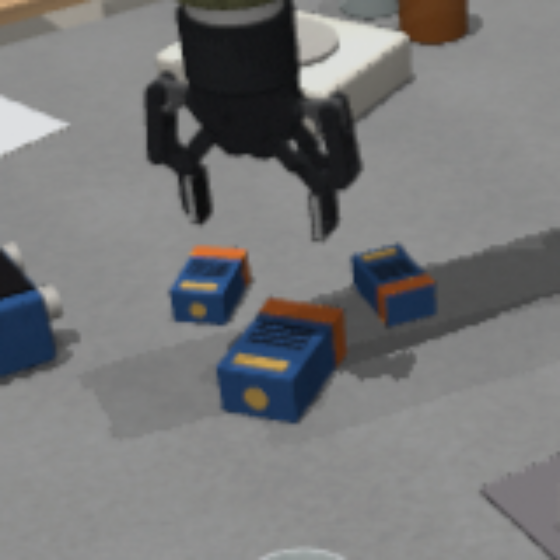

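The open fingers straddle the pack, clear of both decoys. I'll go down and grip.

{"op": "carry_out", "data": {"commands": [[[0,0,0.6,0,0,0],[0,0,0.6,0,0,0],[0,0,0.5,0,0,0],[0,0,0.5,0,0,0],[-0.03,0,0.5,0,0,0],[0,0,0,0,0,0],[0,0,0,0,0,0]]]}}

```text
clock: 2.32
position: [0.5704, -0.2319, 0.0111]
ee_rot: [0.958, 0.288, -0.001, -0.0]
ft_force: [0.9, 0.1, 0.6]
grip_width: 0.996
grasp_force: 0.0
```

{"op": "carry_out", "data": {"commands": [[[0,0,0,0,0,0],[0,0,0,0,0,0],[0,0,0,0,0,0],[0,0,0,0,0,0],[0,0,0,0,0,0],[0,0,0,0,0,0],[0,0,0,0,0,0],[0,0,0,0,0,0],[0,0,0,0,0,0],[0,0,0,0,0,0]]], "hand": 1, "force": 40}}

```text
clock: 3.15
position: [0.5724, -0.2307, 0.0132]
ee_rot: [0.957, 0.289, 0.001, 0.001]
ft_force: [-2.6, 2.3, 7.3]
grip_width: 0.692
grasp_force: 44.6
```

{"op": "carry_out", "data": {"commands": [[[0,0,-0.3,0,0,0],[0,0,-0.7,0,0,0],[0,0,-0.8,0,0,0],[0,0,-0.7,0,0,0],[0,0,0,0,0,0],[0,0,0,0,0,0]]]}}

```text
clock: 3.65
position: [0.5728, -0.231, 0.1142]
ee_rot: [0.957, 0.289, 0.002, 0.002]
ft_force: [-0.9, -0.7, -3.1]
grip_width: 0.696
grasp_force: 44.7
```

```bash
python3 - <<'E'
from h import *
plan(dock(-.185,0),.113,DY); o=get_obs(); print(o["position"],o["ft_force"],o["grasp_force"])
S=camera("scene");T=camera("top")
for n,I in(("S",S),("T",T)):
    for k,c in(("Y",([18,90,90],[35,255,255])),("O",([5,150,100],[20,255,255]))):
        print(n,k,[b[:2] for b in blobs(I,*c,(200,120,300,260) if n=="S" else (400,150,480,260),6)])
E
```

```text
t 3.65 turn [ 0.05 -0.   -8.55] shift [ 5.505 -2.842  0.029]
[ 0.57282589 -0.23101544  0.11415716] [-0.94628642 -0.7011753  -3.14861253] 44.73652482032776
S Y [(36, [227.3, 167.6]), (11, [268.2, 172.2]), (34, [226.0, 178.5]), (11, [216.4, 188.1])]
S O [(39, [234.6, 153.4]), (8, [230.1, 168.4]), (17, [225.9, 179.0]), (41, [275.0, 181.0])]
T Y [(87, [439.7, 203.5])]
T O [(131, [453.9, 234.8])]
```

```bash
python3 - <<'E'
from h import *
b,e=tri((227.3,167.6),(439.7,203.5)); o=get_obs()
print(b,e,Ro.from_quat(o["ee_rot"]).inv().apply(b-o["position"]))
E
```

```text
[ 0.60280305 -0.21147049  0.14206692] 0.0005060291506414292 [ 0.03696582  0.00174254 -0.03122367]
```

{"op": "carry_out", "data": {"commands": [[[0,0,0,0,0,-0.9],[0,0,0,0,0,-0.9],[0,0,0,0,0,-0.9],[0,0,0,0,0,-0.9],[0,0,0,0,0,-0.9],[0,0,0,0,0,-0.9],[0,0,0,0,0,-0.9],[0,0,0,0,0,-0.9],[0,0,0,0,0,-0.9],[0,0,0,0,0,-0.45],[0.5,-0.4,0,0,0,0],[0.7,-0.4,0,0,0,0],[0.8,-0.4,0,0,0,0],[0.8,-0.4,0,0,0,0],[0.8,-0.4,0,0,0,0],[0.8,-0.4,0,0,0,0],[0.7,-0.3,0,0,0,0],[0.4,-0.15,0,0,0,0],[0,0,0,0,0,0],[0,0,0,0,0,0]]]}}

```text
clock: 5.42
position: [0.4768, -0.0005, 0.1105]
ee_rot: [0.737, 0.676, -0.001, -0.001]
ft_force: [0.2, -0.3, -3.7]
grip_width: 0.69
grasp_force: 44.9
```

```bash
python3 - <<'E'
from h import *
plan(dock(-.185,0),.021,DY); o=get_obs(); print(o["position"],todock(o["position"]),o["ft_force"],o["grasp_force"])
S=camera("scene");T=camera("top")
for n,I in(("S",S),("T",T)):
    for k,c in(("Y",([18,90,90],[35,255,255])),("O",([5,150,100],[20,255,255]))):
        print(n,k,[b[:2] for b in blobs(I,*c,(270,130,400,270) if n=="S" else (300,180,420,300),6)])
cv2.imwrite("pics/b.png",np.hstack([cv2.resize(S[120:300,280:440],(400,450)),cv2.resize(T[190:310,210:410],(400,240)).repeat(1,0) if 0 else cv2.copyMakeBorder(cv2.resize(T[190:310,230:390],(400,300)),0,150,0,0,0)])[:,:,::-1])
E
```

```text
t 5.42 turn [-0.02  0.    0.02] shift [-0.02   0.06   2.236]
[ 0.47682104 -0.00053689  0.11045375] [-0.18418081  0.0024159 ] [ 0.15312479 -0.29614545 -3.66355116] 44.86406743526459
S Y [(48, [334.3, 193.3]), (31, [338.2, 204.3])]
S O [(19, [323.1, 177.4]), (36, [275.9, 180.8]), (52, [304.9, 192.2]), (23, [334.1, 193.6]), (15, [337.7, 204.9]), (178, [369.8, 246.1])]
T Y []
T O []
```

View pics/b.png

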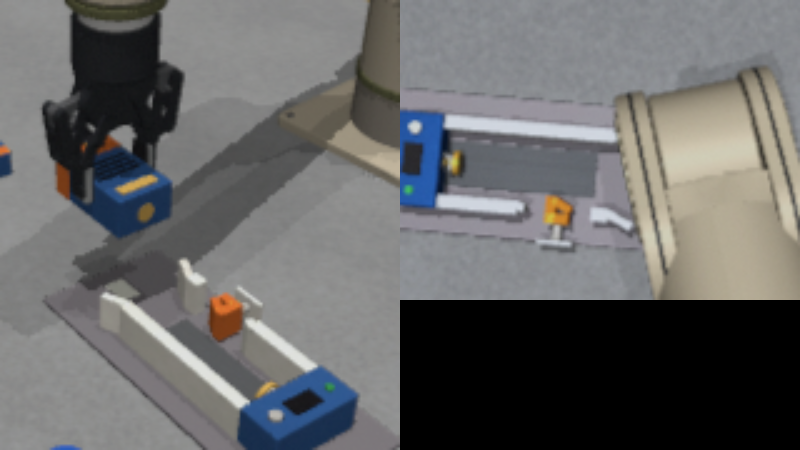

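The pack is held level above the apron with its nose to the bay: the bar is at scene (334,193) and the flare mouth below it. The arm hides the top view.

{"op": "carry_out", "data": {"commands": [[[-0.02,0.06,0.5,0,0,0],[0,0,0.6,0,0,0],[0,0,0.5,0,0,0],[0,0,0.4,0,0,0],[0,0,0.15,0,0,0],[0,0,0,0,0,0],[0,0,0,0,0,0]]]}}

```text
clock: 6.1
position: [0.4803, -0.0026, 0.0255]
ee_rot: [0.738, 0.674, 0.0, -0.0]
ft_force: [0.4, -0.1, -3.6]
grip_width: 0.696
grasp_force: 44.7
```

```bash
python3 - <<'E'
from h import *
plan(dock(-.185,0),.019,DY); o=get_obs(); print(o["position"],todock(o["position"]),o["ft_force"])
S=camera("scene")
for b in blobs(S,[18,90,90],[35,255,255],(270,130,400,290),6):
    for z in(.046+o["position"][2]-.019,): print(b[:2],todock(onz("scene",b[1],z)))
E
```

```text
t 6.1 turn [-0.   -0.   -0.01] shift [ 0.023 -0.032  0.163]
[ 0.48034138 -0.00260991  0.02553881] [-0.18593269 -0.00127478] [ 0.37671349 -0.13522534 -3.5730338 ]
(47, [331.4, 224.3]) [-0.15243717 -0.00135675]
(27, [335.3, 234.7]) [-0.11551025 -0.01807695]
(24, [385.9, 275.0]) [ 0.05149826 -0.01556281]
```

{"op": "carry_out", "data": {"commands": [[[0,-0.03,0.08,0,0,0],[0,0,0.06,0,0,0],[0,0,0.04,0,0,0],[0,0,0,0,0,0],[0,0,0,0,0,0]]]}}

```text
clock: 6.57
position: [0.4792, -0.0023, 0.0192]
ee_rot: [0.738, 0.675, -0.0, 0.001]
ft_force: [-5.8, -0.5, 12.7]
grip_width: 0.699
grasp_force: 46.7
```

{"op": "carry_out", "data": {"commands": [[[0,0,-0.03,0,0,0],[0.1,0,0,0,0,0],[0.1,0,0,0,0,0],[0.1,0,0,0,0,0],[0.1,0,0,0,0,0],[0,0,0,0,0,0],[0,0,0,0,0,0]]]}}

```text
clock: 7.15
position: [0.4803, 0.0145, 0.0193]
ee_rot: [0.738, 0.675, 0.0, -0.0]
ft_force: [0.1, 0.2, -1.2]
grip_width: 0.693
grasp_force: 45.0
```

```bash
python3 - <<'E'
from h import *
plan(dock(-.165,0),.019,DY); o=get_obs(); print(todock(o["position"]),o["ft_force"])
E
```

```text
t 7.15 turn [ 0.   -0.    0.01] shift [0.098 0.007 0.006]
[-0.16891536  0.00026455] [ 0.05358172  0.18623261 -1.15193458]
```

Nothing obstructs the pack and it is centred, so I'll release it and rise.

{"op": "carry_out", "data": {"commands": [[[0,0,0,0,0,0],[0,0,0,0,0,0],[0,0,0,0,0,0],[0,0,0,0,0,0],[0,0,0,0,0,0],[0,0,0,0,0,0],[0,0,0,0,0,0]]], "hand": -1}}

```text
clock: 7.73
position: [0.4803, 0.0138, 0.0193]
ee_rot: [0.738, 0.675, -0.0, 0.0]
ft_force: [0.1, 1.1, 0.5]
grip_width: 0.999
grasp_force: 0.0
```

{"op": "carry_out", "data": {"commands": [[[0,0,-0.4,0,0,0],[0,0,-0.7,0,0,0],[0,0,-0.7,0,0,0],[0,0,-0.4,0,0,0],[-0.7,0,0,0,0,0],[-0.8,0,0,0,0,0],[-0.8,0,0,0,0,0],[0,0,0,0,0,0],[0,0,0,0,0,0]]]}}

```text
clock: 8.48
position: [0.4718, -0.0795, 0.1073]
ee_rot: [0.739, 0.673, -0.0, 0.0]
ft_force: [-0.3, 0.4, -0.3]
grip_width: 1.0
grasp_force: 0.0
```

{"op": "carry_out", "data": {"commands": [[[0,0,0,0,0,0],[0,0,0,0,0,0],[0,0,0,0,0,0],[0,0,0,0,0,0],[0,0,0,0,0,0],[0,0,0,0,0,0],[0,0,0,0,0,0],[0,0,0,0,0,0],[0,0,0,0,0,0]]], "hand": 1}}

```text
clock: 9.23
position: [0.4721, -0.0777, 0.1073]
ee_rot: [0.738, 0.675, -0.0, 0.0]
ft_force: [-0.1, 0.1, 0.4]
grip_width: -0.002
grasp_force: 0.0
```

```bash
python3 - <<'E'
from h import *
plan(dock(-.250,0),.024,DY); o=get_obs(); print(o["position"],todock(o["position"]),o["ft_force"],o["grip_width"])
S=camera("scene");T=camera("top")
for b in blobs(S,[18,90,90],[35,255,255],(270,130,400,290),6): print(b[:2],todock(onz("scene",b[1],.046)))
cv2.imwrite("pics/c.png",np.hstack([cv2.resize(S[140:320,280:440],(400,450)),cv2.copyMakeBorder(cv2.resize(T[190:310,230:390],(400,300)),0,150,0,0,0)])[:,:,::-1])
E
```

```text
t 9.23 turn [ 0.  0. -0.] shift [0.287 0.007 2.083]
[ 0.47209395 -0.07770693  0.10731213] [-0.26146555  0.0002643 ] [-0.11880632  0.09873808  0.43553899] -0.0021935118274835005
(50, [336.5, 229.7]) [-0.13568627  0.00105649]
(23, [340.0, 240.4]) [-0.09926025 -0.0169077 ]
(24, [385.9, 275.0]) [ 0.04655675 -0.01023545]
```

View pics/c.png

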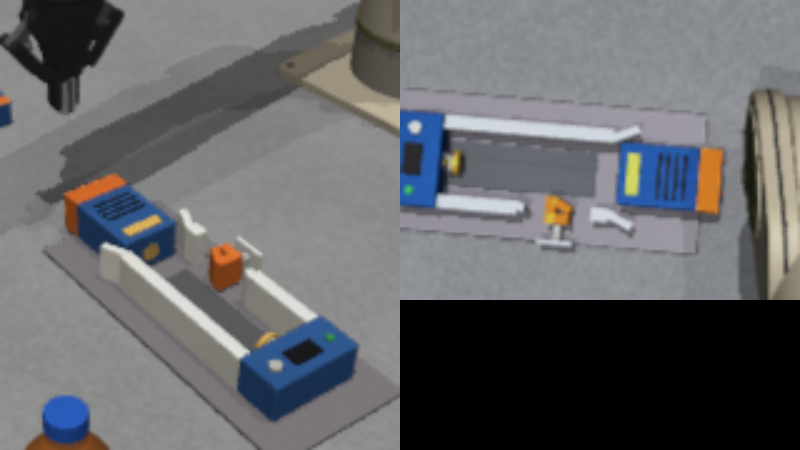

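The pack lies flat and straight in the flare, with its nose at about dock x −0.121 and its tail at −0.221. The gripper is shut behind it. I'll go down behind the tail and push.

{"op": "carry_out", "data": {"commands": [[[0,0,0.6,0,0,0],[0,0,0.7,0,0,0],[0,0,0.7,0,0,0],[0,0,0.35,0,0,0],[0.2,0,0,0,0,0],[0.2,0,0,0,0,0],[0,0,0,0,0,0]]]}}

```text
clock: 9.92
position: [0.4746, -0.0595, 0.0145]
ee_rot: [0.737, 0.676, 0.001, 0.0]
ft_force: [-0.0, 0.6, 0.5]
grip_width: 0.004
grasp_force: 0.0
```

{"op": "carry_out", "data": {"commands": [[[0.15,0,0,0,0,0],[0.15,0,0,0,0,0],[0.15,0,0,0,0,0],[0.15,0,0,0,0,0],[0.15,0,0,0,0,0],[0.15,0,0,0,0,0],[0,0,0,0,0,0]]]}}

```text
clock: 10.5
position: [0.4773, -0.0258, 0.014]
ee_rot: [0.738, 0.675, 0.0, 0.001]
ft_force: [0.7, -4.4, 3.3]
grip_width: 0.001
grasp_force: 1.9
```

```bash
cat > st.py <<'E'
from h import *
o=get_obs(); print("t",round(o["clock"],2),"tool",todock(o["position"])*1e3,"z",o["position"][2],"F",o["ft_force"])
S=camera("scene")
for b in blobs(S,[18,90,90],[35,255,255],(270,130,400,290),6): print(b[:2],todock(onz("scene",b[1],.046))*1e3)
E
python3 st.py
```

```text
t 10.5 tool [-209.28946903   -0.33232844] z 0.014027908776446205 F [ 0.73738039 -4.43048969  3.26289715]
(51, [342.5, 234.2]) [-114.09585323    1.85604363]
(26, [346.4, 244.7]) [-78.77093624 -14.7445956 ]
(24, [385.9, 275.0]) [ 46.55675051 -10.23544554]
```

{"op": "carry_out", "data": {"commands": [[[0.12,0,0,0,0,0],[0.12,0,0,0,0,0],[0.12,0,0,0,0,0],[0.12,0,0,0,0,0],[0.12,0,0,0,0,0],[0.12,0,0,0,0,0],[0.12,0,0,0,0,0],[0.12,0,0,0,0,0]]]}}

```text
clock: 11.22
position: [0.4801, 0.0094, 0.0136]
ee_rot: [0.739, 0.674, -0.002, 0.001]
ft_force: [-3.1, -17.8, 10.9]
grip_width: -0.003
grasp_force: 8.7
```

{"op": "carry_out", "data": {"commands": [[[0.12,0,0,0,0,0],[0.12,0,0,0,0,0],[0.12,0,0,0,0,0],[0.12,0,0,0,0,0],[0.12,0,0,0,0,0],[0.12,0,0,0,0,0]]]}}

```text
clock: 11.72
position: [0.4818, 0.0366, 0.0135]
ee_rot: [0.739, 0.674, -0.003, 0.001]
ft_force: [-8.2, -19.3, 15.5]
grip_width: 0.0
grasp_force: 9.9
```

```bash
python3 st.py
```

```text
t 11.72 tool [-146.73524896    0.77220173] z 0.0134726818376406 F [ -8.1616381  -19.26021519  15.46782546]
(56, [360.0, 248.2]) [-51.71363023   2.11658077]
(29, [363.6, 259.3]) [-18.21515065 -15.69582007]
(24, [385.9, 275.0]) [ 46.55675051 -10.23544554]
```

{"op": "carry_out", "data": {"commands": [[[0,0,0,0,0,0],[0,0,0,0,0,0]]]}}

```text
clock: 11.93
position: [0.482, 0.0383, 0.0134]
ee_rot: [0.739, 0.674, -0.002, 0.001]
ft_force: [-5.0, -12.4, 10.6]
grip_width: 0.002
grasp_force: 6.4
```

```bash
python3 - <<'E'
from h import *
o=get_obs(); print("t",round(o["clock"],2),"tool",todock(o["position"])*1e3,"z",o["position"][2],"F",o["ft_force"],np.degrees(Ro.from_quat(o["ee_rot"]).as_rotvec()))
S=camera("scene");T=camera("top");b=T
cv2.imwrite("pics/d.png",np.hstack([cv2.resize(S[140:320,280:440],(400,450)),cv2.copyMakeBorder(cv2.resize(T[190:310,230:390],(400,300)),0,150,0,0,0)])[:,:,::-1])
E
```

```text
t 11.93 tool [-145.03973977    0.72230273] z 0.013355054261436013 F [ -4.98840192 -12.4437596   10.61904582] [132.90041926 121.28375271  -0.35070223]
```

View pics/d.png

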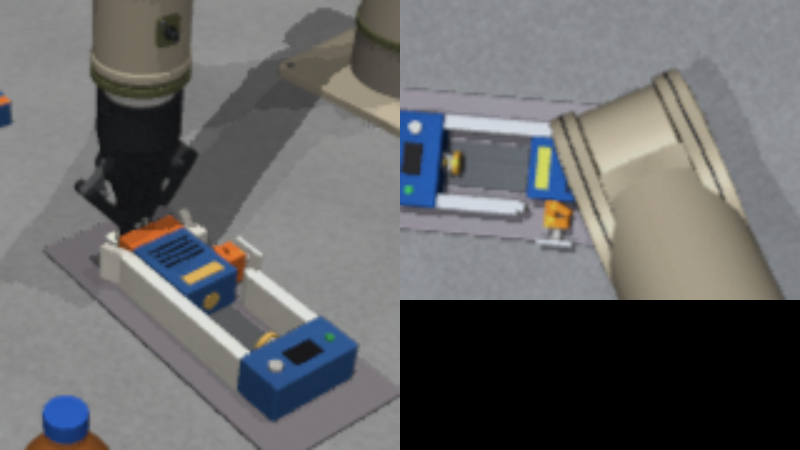

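The pack is flat in the bay between the rails, holding the catch aside at crop (230,258). I'll continue more slowly and ease off the downward drag.

{"op": "carry_out", "data": {"commands": [[[0,0,-0.04,0,0,0],[0.06,0,0,0,0,0],[0.06,0,0,0,0,0],[0.06,0,0,0,0,0],[0.06,0,0,0,0,0],[0.06,0,0,0,0,0],[0.06,0,0,0,0,0]]]}}

```text
clock: 12.62
position: [0.4836, 0.0555, 0.0147]
ee_rot: [0.738, 0.675, -0.0, -0.0]
ft_force: [-0.9, -4.8, -2.4]
grip_width: -0.004
grasp_force: 2.4
```

```bash
python3 st.py
```

```text
t 12.62 tool [-127.78629671    0.6040583 ] z 0.014676100610547353 F [-0.93234079 -4.81074187 -2.42491871]
(61, [365.5, 252.8]) [-32.53185661   1.75241382]
(27, [369.3, 264.0]) [  0.52052305 -15.70476761]
(24, [385.9, 275.0]) [ 46.55675051 -10.23544554]
```

{"op": "carry_out", "data": {"commands": [[[0.06,0,0,0,0,0],[0.06,0,0,0,0,0],[0.06,0,0,0,0,0],[0.06,0,0,0,0,0],[0.06,0,0,0,0,0],[0.06,0,0,0,0,0],[0.06,0,0,0,0,0],[0.06,0,0,0,0,0]]]}}

```text
clock: 13.33
position: [0.4855, 0.0744, 0.0147]
ee_rot: [0.738, 0.675, -0.0, -0.0]
ft_force: [-0.7, -4.6, -1.4]
grip_width: -0.001
grasp_force: 2.4
```

{"op": "carry_out", "data": {"commands": [[[0.05,0,0,0,0,0],[0.05,0,0,0,0,0],[0.05,0,0,0,0,0],[0.05,0,0,0,0,0],[0.05,0,0,0,0,0],[0.05,0,0,0,0,0],[0.05,0,0,0,0,0],[0.05,0,0,0,0,0]]]}}

```text
clock: 14.0
position: [0.487, 0.0904, 0.0148]
ee_rot: [0.738, 0.675, -0.0, -0.0]
ft_force: [-0.4, -4.4, -1.5]
grip_width: 0.001
grasp_force: 2.4
```

```bash
python3 st.py
```

```text
t 14.0 tool [-92.72542368   0.38477198] z 0.014806709826744813 F [-0.3658737  -4.39071726 -1.48699092]
(63, [376.3, 261.3]) [2.50891521 2.21266074]
(27, [379.7, 272.8]) [ 34.09339053 -16.18210506]
(25, [385.8, 275.1]) [ 46.66421062 -10.60955252]
```

{"op": "carry_out", "data": {"commands": [[[0.04,0,0,0,0,0],[0.04,0,0,0,0,0],[0.04,0,0,0,0,0],[0.04,0,0,0,0,0],[0.04,0,0,0,0,0],[0.04,0,0,0,0,0]]]}}

```text
clock: 14.55
position: [0.4878, 0.0998, 0.0148]
ee_rot: [0.738, 0.675, -0.0, -0.0]
ft_force: [-2.0, -4.6, -1.0]
grip_width: -0.002
grasp_force: 2.4
```

{"op": "carry_out", "data": {"commands": [[[0.04,0,0,0,0,0],[0.04,0,0,0,0,0],[0.04,0,0,0,0,0],[0.04,0,0,0,0,0],[0.04,0,0,0,0,0],[0.04,0,0,0,0,0]]]}}

```text
clock: 15.05
position: [0.4887, 0.1092, 0.0148]
ee_rot: [0.738, 0.675, -0.0, 0.0]
ft_force: [-1.1, -6.8, -1.3]
grip_width: 0.001
grasp_force: 3.3
```

{"op": "carry_out", "data": {"commands": [[[0.03,0,0,0,0,0],[0.03,0,0,0,0,0],[0.03,0,0,0,0,0]]]}}

```text
clock: 15.3
position: [0.489, 0.1123, 0.0147]
ee_rot: [0.738, 0.675, -0.001, 0.0]
ft_force: [-2.1, -7.4, -1.4]
grip_width: -0.001
grasp_force: 3.9
```

{"op": "carry_out", "data": {"commands": [[[0.03,0,0,0,0,0],[0.03,0,0,0,0,0],[0.03,0,0,0,0,0]]]}}

```text
clock: 15.55
position: [0.4893, 0.1155, 0.0146]
ee_rot: [0.738, 0.674, -0.001, 0.0]
ft_force: [-1.3, -8.5, -1.7]
grip_width: 0.002
grasp_force: 4.5
```

{"op": "carry_out", "data": {"commands": [[[0.025,0,0,0,0,0],[0.025,0,0,0,0,0]]]}}

```text
clock: 15.72
position: [0.4895, 0.1172, 0.0146]
ee_rot: [0.738, 0.674, -0.001, 0.0]
ft_force: [-1.8, -10.0, -1.9]
grip_width: 0.002
grasp_force: 4.8
```

```bash
python3 st.py
```

```text
t 15.72 tool [-65.75593188   0.2976068 ] z 0.014582497831421584 F [-1.76210436 -9.98244425 -1.94682254]
(71, [384.6, 268.4]) [29.75285787  1.3470867 ]
```

{"op": "carry_out", "data": {"commands": [[[0.025,0,0,0,0,0],[0.025,0,0,0,0,0]]]}}

```text
clock: 15.93
position: [0.4896, 0.119, 0.0145]
ee_rot: [0.738, 0.674, -0.001, 0.0]
ft_force: [-1.3, -10.1, -1.6]
grip_width: 0.003
grasp_force: 5.1
```

{"op": "carry_out", "data": {"commands": [[[0.025,0,0,0,0,0],[0,0,0,0,0,0]]]}}

```text
clock: 16.1
position: [0.4898, 0.1208, 0.0147]
ee_rot: [0.738, 0.675, -0.001, 0.0]
ft_force: [-0.3, -6.4, -2.1]
grip_width: -0.006
grasp_force: 3.7
```

```bash
cat > ct.py <<'E'
from h import *
import sys
o=get_obs(); print("t",round(o["clock"],2),"tool",todock(o["position"])*1e3,"F",o["ft_force"])
S=camera("scene"); print([b[:2] for b in blobs(S,[5,150,100],[20,255,255],(300,200,440,320),6)],"(catch at rest 369.6,241.9 area 79)")
E
python3 ct.py
```

```text
t 16.1 tool [-62.1271962   0.2634126] F [-0.34451221 -6.35192462 -2.12708524]
[(229, [364.6, 249.0]), (39, [386.2, 269.4]), (64, [311.7, 317.8])] (catch at rest 369.6,241.9 area 79)
```

The force fell from 10 N to 6.4 N, which suggests the catch has clicked. I'll push slightly further to confirm it, then back away and look.

{"op": "carry_out", "data": {"commands": [[[0.025,0,0,0,0,0],[0,0,0,0,0,0]]]}}

```text
clock: 16.32
position: [0.4899, 0.1218, 0.0147]
ee_rot: [0.738, 0.675, -0.001, 0.0]
ft_force: [-0.4, -6.8, -2.4]
grip_width: 0.003
grasp_force: 3.6
```

{"op": "carry_out", "data": {"commands": [[[0.025,0,0,0,0,0],[0,0,0,0,0,0]]]}}

```text
clock: 16.48
position: [0.49, 0.1227, 0.0147]
ee_rot: [0.738, 0.675, -0.001, 0.0]
ft_force: [-1.7, -7.1, -1.6]
grip_width: -0.001
grasp_force: 3.7
```

{"op": "carry_out", "data": {"commands": [[[-0.1,0,0,0,0,0],[-0.3,0,0,0,0,0],[-0.3,0,0,0,0,0],[0,0,-0.6,0,0,0],[0,0,-0.8,0,0,0],[0,0,-0.8,0,0,0],[-0.8,0,-0.5,0,0,0],[-0.9,0,0,0,0,0],[-0.9,0,0,0,0,0],[-0.9,0,0,0,0,0],[-0.9,0,0,0,0,0],[0,0,0,0,0,0],[0,0,0,0,0,0]]]}}

```text
clock: 17.57
position: [0.4725, -0.0808, 0.1234]
ee_rot: [0.739, 0.674, 0.001, 0.001]
ft_force: [0.9, 0.9, 0.7]
grip_width: -0.001
grasp_force: 0.0
```

```bash
python3 st.py; python3 - <<'E'
from h import *
S=camera("scene");T=camera("top")
for b in blobs(T,[5,150,100],[20,255,255],(210,220,355,295),6): print(b[:2],todock(onz("top",b[1],.042))*1e3)
cv2.imwrite("pics/e.png",np.hstack([cv2.resize(S[210:310,310:430],(400,333)),cv2.copyMakeBorder(cv2.resize(T[215:300,210:340],(400,262)),0,71,0,0,0)])[:,:,::-1])
E
```

```text
t 17.57 tool [-264.46472662   -0.4179558 ] z 0.1233509205736941 F [0.85238618 0.87091925 0.66998465]
(65, [385.2, 268.9]) [31.65354104  1.31379236]
(200, [283.6, 256.8]) [-4.10845776e+01 -5.16765312e-03]
(97, [292.3, 273.9]) [-65.46393504  39.04945338]
```

View pics/e.png

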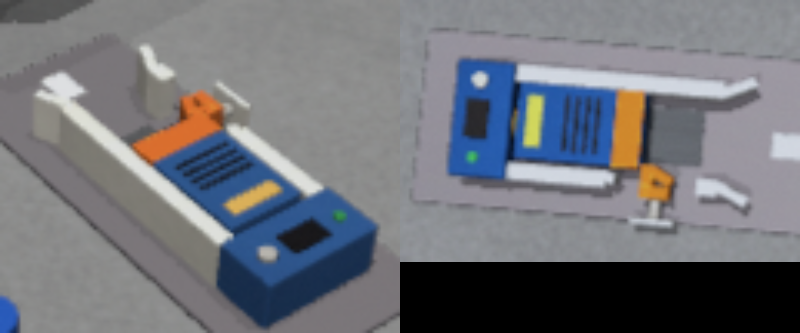

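The catch is back at its rest position, top (292,274) against (293,274) at the start. It sits behind the pack's orange tail, and the pack is fully seated. I'm handing in.

```bash
python3 -c "
from workcell import *
print(hand_in())"
```

```text
the job is handed in; nothing more can be done
None
```

The blue battery pack is seated in the dock and the orange catch has closed behind its tail, as seen in both camera views; the bottle, beaker and red box were not touched, and I handed the job in at about 18 s without getting a verdict back.

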